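Set up the V-dies on the die rail in order of width

ROBOT

A 7-joint arm with a two-finger parallel gripper is mounted at the origin on a cart in front of the work surface, level with it; the furniture and walls round the work are solid. World frame = base frame: x ahead of the robot, y to its left, z up, the work surface at z = 0. Lengths are in m, angles in rad, forces in N, time in s.
With the tool pointing down it reaches from about 0.425 to 0.975 m from the base axis. Payload 16.7 kg.
Tool frame: the origin (TCP) lies at the centre of the arm's flange, where the gripper is bolted on; the fingertips stand 173 mm ahead of it and the grasp point (between the pads) lies 155 mm ahead of it; z points along the fingers, y is the direction in which the jaws open and shut (so a half turn about z gives the same grasp; the last joint's range is limited). The gripper opens to 85 mm and grips with 20 to 120 N. Pads are 22 mm wide; open, the fingers measure 114 mm over their backs; the gripper's body (76 mm by 85 mm) begins 54 mm behind the grasp point. The pads swing forward as they close: fully open they stand 13 mm farther back than shut.
Start: joints at [1.052, 0.426, 0.074, 1.606, -0.034, 1.111, -0.067], TCP at [0.243, -0.63, 0.405] pointing down, gripper open.
Joint ranges: [-2.85, 2.85], [-0.5, 2.14], [-1.23, 1.37], [0.21, 2.46], [-1.02, 4.16], [0.16, 2.05], [-2.73, 2.73]. Speed limits (rad/s): [1.89, 1.89, 2.39, 2.39, 3.01, 3.01, 3.01].

INTERFACE

Orientations are given as a rotation vector (axis times angle).
In Python, from rig import bot gives the robot as it stands. Calls block until the motion is done:
- bot.move_pose(position, orientation): joint-space move of the TCP to a pose.
- bot.line_to(position, feed=0.15, orientation=None, until_force=None): straight line of the TCP; orientation=None keeps the orientation; feed is the mean speed in m/s. With until_force (N) it stops when the force on the tool has changed by that much, and returns True; else False.
- bot.move_j(angles): joint-space move.
- bot.let_go() and bot.clamp(effort=None): open the fingers fully, or close them until they stop; effort is the grip in N (None keeps the last).
- bot.sleep(seconds).
- bot.ik(position, orientation): joint angles nearest the present ones, or None.
- bot.read_camera(name): name is "scene" or "side" or "wrist"; returns the picture (420x560x3 uint8, blue, green, red); there is no depth.
- bot.calibration(name): a dict with "fx", "fy", "cx", "cy" (pixels), "R" (3x3) and "t" (3): a world point X has camera coordinates R X + t. Camera axes: x right, y down, z forward; pixel columns grow to the right and rows downward; lengths in m; the calibration is good to about 2 mm. The wrist camera is an equidistant fisheye: a pixel r from the principal point sees the ray r / f radians off the axis. A picture is of the moment at which its call begins: read the wrist's pose just before it. calibration takes no time and is no camera call; for the wrist camera it gives the pose at the moment of the call.
A pose or a line that the arm cannot do raises bot.PlanningError and nothing moves.
- bot.hand_in(): hands the job in, once; it reports no verdict.
Readings, each from a call of its own:
- bot.current_clock(): time.
- bot.current_q(): joint angles.
- bot.current_qd(): joint speeds.
- bot.current_effort(): joint torques, N m.
- bot.current_eef_pos(): TCP position.
- bot.current_eef_rot(): TCP orientation.
- bot.current_ft_force(): force on the tool from outside, world axes, zero at the start.
- bot.current_wrist_torque(): the same for the moment, N m.
- bot.current_gripper_width(): finger opening in m.
Only numpy, scipy, OpenCV 4.12 (cv2) and the standard library are available. Lean on these libraries where they do the work, as an engineer would, in place of code of your own. Each camera call takes 0.05 s, during which the arm holds its last target.

TASK

Set up the press brake's die rail for step bending: seat one V-die section in each of the four shoes on the rail, upright, foot right down in the channel, its V running along the rail and centred on the shoe. The narrowest V goes in the shoe next to the red end stop, and they get wider shoe by shoe towards the black one. Set each die down gently, not dropped in.

Things in the scene. Friction and masses are not known exactly. Their poses are not given: they have to be found in the camera images.
- die_a: The narrowest of 4 loose V-dies standing on the tray: dark steel, 50 mm long, 62 tall, about 0.32 kg. Foot 36 mm wide, 50 long, 12 thick (same on all); above it a head 16 mm wide, upright sides, to be gripped across its width 40 to 55 mm above the underside; bright V groove 6 mm wide in its top. Origin: centre of underside; x across the V (the width), y along it, z up. Same turned half round.
- die_b: The second narrowest of 4 loose V-dies standing on the tray: dark steel, 50 mm long, 62 tall, about 0.38 kg. Foot 36 mm wide, 50 long, 12 thick (same on all); above it a head 24 mm wide, upright sides, to be gripped across its width 40 to 55 mm above the underside; bright V groove 12 mm wide in its top. Origin: centre of underside; x across the V (the width), y along it, z up. Same turned half round.
- die_c: The second widest of 4 loose V-dies standing on the tray: dark steel, 50 mm long, 62 tall, about 0.45 kg. Foot 36 mm wide, 50 long, 12 thick (same on all); above it a head 34 mm wide, upright sides, to be gripped across its width 40 to 55 mm above the underside; bright V groove 20 mm wide in its top. Origin: centre of underside; x across the V (the width), y along it, z up. Same turned half round.
- die_d: The widest of 4 loose V-dies standing on the tray: dark steel, 50 mm long, 62 tall, about 0.55 kg. Foot 36 mm wide, 50 long, 12 thick (same on all); above it a head 48 mm wide, upright sides, to be gripped across its width 40 to 55 mm above the underside; bright V groove 32 mm wide in its top. Origin: centre of underside; x across the V (the width), y along it, z up. Same turned half round.
- shoe_1: One of 4 like aluminium shoes fixed on the dark rail, about 85 mm apart, shuffled. 72 (x) x 56 (y) x 22 mm, scribed line at mid length. Channel along y, open at both ends, takes any die's foot: 40 mm wide at its floor, flaring over the top 10 mm to 52 at the mouth; floor 6 mm above the origin, 16 deep. Origin: centre of underside, 12 mm above the tray; x across the channel, y along the rail, z up.
- shoe_2: One of 4 like aluminium shoes fixed on the dark rail, about 85 mm apart, shuffled. 72 (x) x 56 (y) x 22 mm, scribed line at mid length. Channel along y, open at both ends, takes any die's foot: 40 mm wide at its floor, flaring over the top 10 mm to 52 at the mouth; floor 6 mm above the origin, 16 deep. Origin: centre of underside, 12 mm above the tray; x across the channel, y along the rail, z up.
- shoe_3: One of 4 like aluminium shoes fixed on the dark rail, about 85 mm apart, shuffled. 72 (x) x 56 (y) x 22 mm, scribed line at mid length. Channel along y, open at both ends, takes any die's foot: 40 mm wide at its floor, flaring over the top 10 mm to 52 at the mouth; floor 6 mm above the origin, 16 deep. Origin: centre of underside, 12 mm above the tray; x across the channel, y along the rail, z up.
- shoe_4: One of 4 like aluminium shoes fixed on the dark rail, about 85 mm apart, shuffled. 72 (x) x 56 (y) x 22 mm, scribed line at mid length. Channel along y, open at both ends, takes any die's foot: 40 mm wide at its floor, flaring over the top 10 mm to 52 at the mouth; floor 6 mm above the origin, 16 deep. Origin: centre of underside, 12 mm above the tray; x across the channel, y along the rail, z up.
- red_stop: Red end stop fixed on the rail at one end of the row of shoes (either end), about 58 mm from the nearest shoe's centre; a black one like it closes the other end. 76 x 20 mm, 36 mm tall with its screw. Origin: centre of the underside, on the rail's top; x across the rail, y along it, z up. The row of dies begins here.
Things that resemble listed ones, but are neither listed nor needed, are in the scene too. What is shaped like the die_a but turquoise or yellow is not meant.

How it is judged:
By the outcome, as a careful person would: the job done as asked, in the order asked, and still so for the second after the job is handed in, with the robot touching nothing.
It also fails if it takes over 102 s, if anything falls off the work surface, if the arm or the gripper's body presses on something with over 40 N, if the wrist force passes 120 N, or if a joint passes its speed limit or range.

## Working session

There is one attempt and no reset: what is moved stays moved. The work goes in short steps, each a Python script; the robot and the scene stay as the last script left them, time stands still between calls to the robot, and variables do not carry over. Pictures are saved under pics/ and viewed, and the job is handed in when it is done.

```bash
mkdir -p pics; ls; python3 - <<'E'
from rig import bot
import cv2,numpy as np
np.set_printoptions(precision=4,suppress=True)
for n in ["scene","side","wrist"]:
    c=bot.calibration(n); im=bot.read_camera(n); cv2.imwrite(f"pics/{n}0.png",im)
    print(n,c)
print(bot.current_clock(),bot.current_eef_pos(),bot.current_eef_rot())
E
```

```text
pics
scene {'fx': 417.38377467723024, 'fy': 417.38377467723024, 'cx': 281.87145120897964, 'cy': 205.39611797536529, 'R': array([[-0.768 , -0.6403, -0.0135],
       [-0.4866,  0.5971, -0.6377],
       [ 0.4164, -0.4832, -0.7701]]), 't': array([0.4281, 0.3072, 0.6165])}
side {'fx': 452.41483295020146, 'fy': 452.41483295020146, 'cx': 283.41277672089524, 'cy': 208.30465403048902, 'R': array([[-0.9719, -0.2352,  0.0011],
       [-0.1181,  0.4837, -0.8672],
       [ 0.2035, -0.843 , -0.4979]]), 't': array([0.5396, 0.1165, 0.7705])}
wrist {'fx': 325.19226210127806, 'fy': 325.19226210127806, 'cx': 273.18594287445467, 'cy': 210.98178762447333, 'R': array([[ 0.3608, -0.9326, -0.0016],
       [-0.8965, -0.3473,  0.275 ],
       [-0.257 , -0.0978, -0.9614]]), 't': array([-0.674 , -0.0369,  0.3778])}
0.15 [ 0.2433 -0.6295  0.4042] [-3.0874 -0.5758  0.0004]
```

View pics/scene0.png

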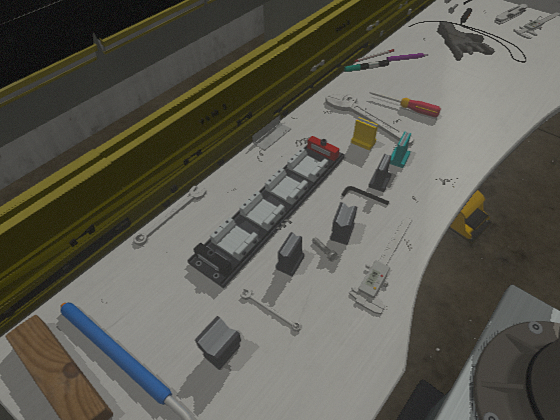

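View pics/side0.png

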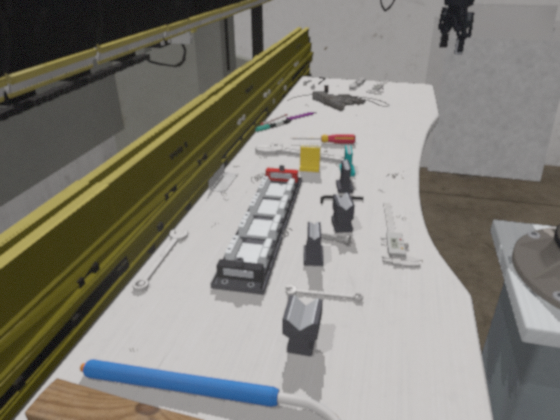

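View pics/wrist0.png

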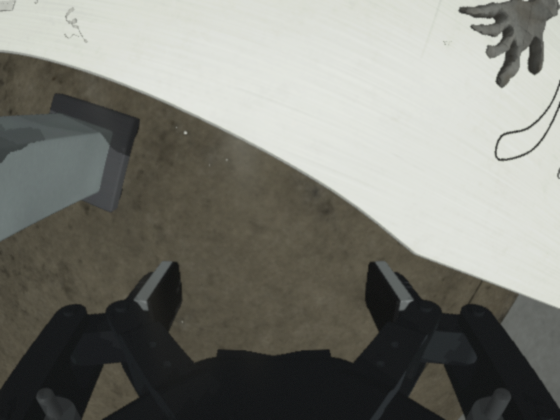

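```bash
cat > h.py <<'E'
import numpy as np,cv2
np.set_printoptions(precision=4,suppress=True)
def ray(c,p,fish=False):
    u=np.array([(p[0]-c['cx'])/c['fx'],(p[1]-c['cy'])/c['fy']])
    if fish:
        r=np.hypot(*u); s=np.sin(r)/r if r>1e-9 else 1
        d=np.array([u[0]*s,u[1]*s,np.cos(r)])
    else: d=np.array([u[0],u[1],1.])
    R=np.array(c['R']);t=np.array(c['t'])
    return -R.T@t, R.T@d
def plane(c,p,z,fish=False):
    o,d=ray(c,p,fish); return o+d*(z-o[2])/d[2]
E
python3 - <<'E'
from rig import bot
from h import *
c=bot.calibration("scene"); s=bot.calibration("side")
for n,a,b,z in [("d",(219,332),(305,310),.062),("B",(291,243),(315,233),.062),("C",(346,209),(344,193),.062),("A",(383,163),(346,170),.062),("red",(323,148),(283,173),.03),("black",(211,260),(240,272),.03),("yel",(365,130),(311,158),.03),("turq",(401,148),(349,160),.03)]:
    print(n,plane(c,a,z),plane(s,b,z))
a=cv2.imread("pics/scene0.png"); b=cv2.imread("pics/side0.png")
cv2.imwrite("pics/scz.png",cv2.resize(a[120:380,170:430],(780,780)[:2],interpolation=cv2.INTER_CUBIC)[:600] if 0 else cv2.resize(a[110:370,170:430],(600,600),interpolation=cv2.INTER_CUBIC))
cv2.imwrite("pics/sdz.png",cv2.resize(b[140:360,200:400],(545,600),interpolation=cv2.INTER_CUBIC))
E
```

```text
d [0.4673 0.2572 0.062 ] [0.461 0.266 0.062]
B [0.4856 0.0595 0.062 ] [0.4814 0.0753 0.062 ]
C [ 0.454  -0.0669  0.062 ] [ 0.4511 -0.0825  0.062 ]
A [ 0.4641 -0.2176  0.062 ] [ 0.46   -0.1914  0.062 ]
red [ 0.607  -0.2056  0.03  ] [ 0.6068 -0.2091  0.03  ]
black [0.5885 0.1635 0.03  ] [0.5865 0.1693 0.03  ]
yel [ 0.567  -0.3179  0.03  ] [ 0.5594 -0.3104  0.03  ]
turq [ 0.4704 -0.3161  0.03  ] [ 0.4657 -0.3206  0.03  ]
```

View pics/scz.png

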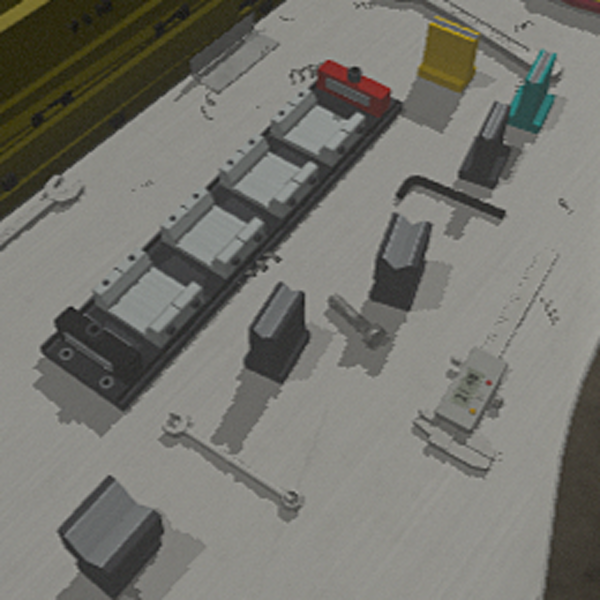

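View pics/sdz.png

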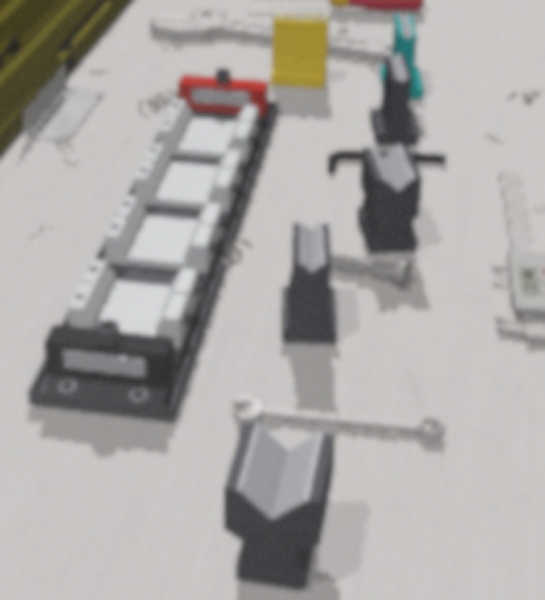

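```bash
python3 - <<'E'
from rig import bot
from h import *
for s in (1,-1):
    o=np.pi*np.array([1,s,0])/2**.5
    for p in [(.52,-.13,.4),(.52,.12,.4),(.46,.26,.2),(.46,-.2,.2),(.6,-.15,.2),(.595,.1,.2)]:
        print(s,p,bot.ik(p,o))
E
```

```text
1 (0.52, -0.13, 0.4) [ 0.5121  0.2359 -0.4476  1.8995  0.1182  1.0317  0.0145]
1 (0.52, 0.12, 0.4) [ 0.3023  0.2825 -0.7625  1.8905  0.2232  1.055  -0.5515]
1 (0.46, 0.26, 0.2) [ 0.1903  0.7411 -1.0748  2.0382  0.8575  0.903  -1.3688]
1 (0.46, -0.2, 0.2) [ 0.5797  0.4632 -0.3571  2.1261  0.2818  0.5964  0.0225]
1 (0.6, -0.15, 0.2) [ 0.4628  0.6137 -0.4239  1.8578  0.3567  0.7453 -0.1579]
1 (0.595, 0.1, 0.2) [ 0.1277  0.6152 -0.5235  1.8888  0.4359  0.7523 -0.6405]
-1 (0.52, -0.13, 0.4) [-0.8222  0.4295  1.2312  1.9662 -0.4635  1.0722 -2.529 ]
-1 (0.52, 0.12, 0.4) [ 0.4993  0.3566 -1.0234  1.8815  0.3423  1.0934  2.4845]
-1 (0.46, 0.26, 0.2) [ 0.1632  0.7145 -1.0315  2.0395  0.8226  0.8744  1.7993]
-1 (0.46, -0.2, 0.2) [ 0.086   0.4531  0.2368  2.1556 -0.1969  0.5527 -2.6738]
-1 (0.6, -0.15, 0.2) [-0.5456  0.8718  1.0081  1.9189 -0.9474  0.9231 -2.1936]
-1 (0.595, 0.1, 0.2) [ 0.4699  0.8158 -1.033   1.8692  0.8537  0.9788  2.1876]
```

```bash
python3 - <<'E'
from rig import bot
from h import *
import pickle
o=np.pi*np.array([1,1,0])/2**.5
D={}
for i,p in enumerate([(.52,-.14,.4),(.52,.11,.4)]):
    bot.move_pose(p,o); bot.sleep(.25)
    c=bot.calibration("wrist"); im=bot.read_camera("wrist")
    cv2.imwrite(f"pics/w{i+1}.png",im); D[i]=c
    print(bot.current_clock(),bot.current_eef_pos(),bot.current_q())
pickle.dump(D,open("cal.pkl","wb"))
E
python3 -c "
import cv2
for i in (1,2): cv2.imwrite(f'pics/w{i}b.png',cv2.resize(cv2.imread(f'pics/w{i}.png'),(800,600),interpolation=cv2.INTER_CUBIC))"
```

```text
2.475 [ 0.52   -0.1403  0.3999] [ 0.5227  0.2394 -0.4389  1.8946  0.1175  1.0327  0.0337]
3.7583 [0.5202 0.1091 0.4   ] [ 0.181   0.247  -0.5887  1.9023  0.1584  1.0382 -0.4761]
```

View pics/w1b.png

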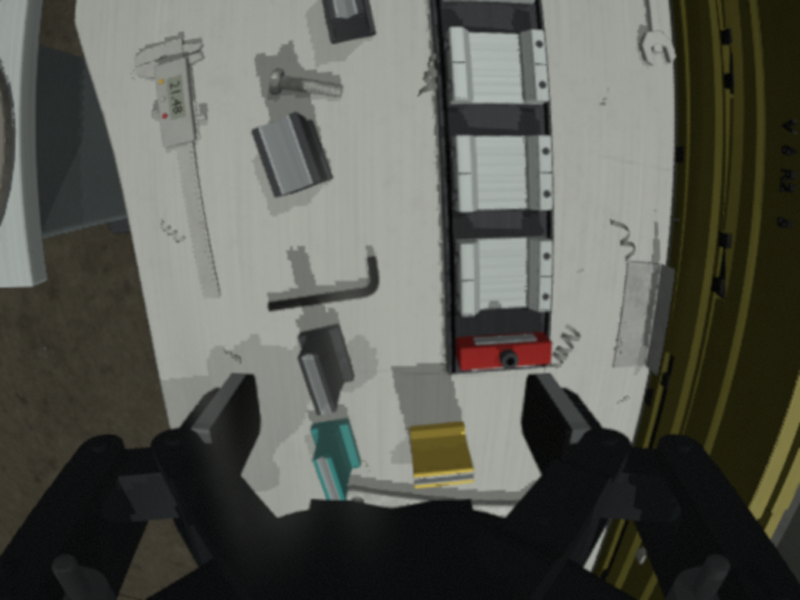

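View pics/w2b.png

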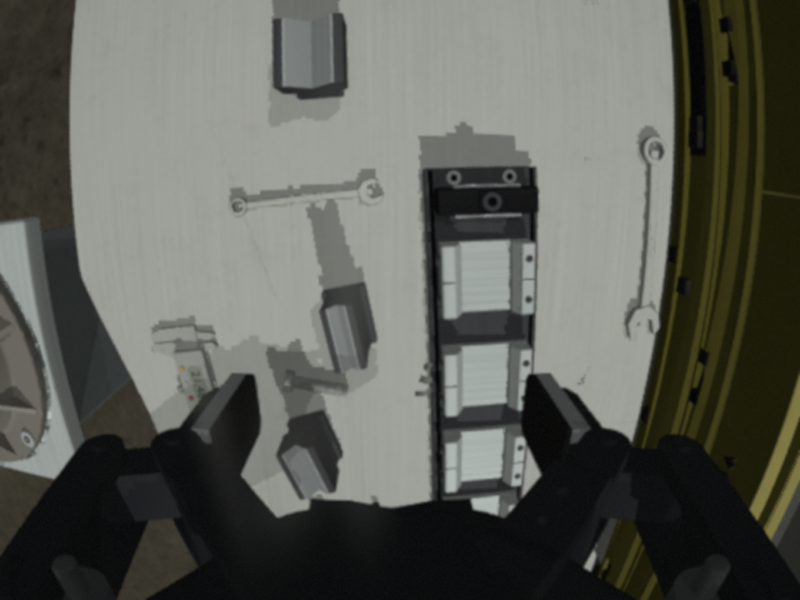

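```bash
python3 - <<'E'
import cv2,numpy as np
a=cv2.imread("pics/w1.png");b=cv2.imread("pics/w2.png")
def crop(im,x,y,w,h,s): return cv2.resize(im[y:y+h,x:x+w],(w*s,h*s),interpolation=cv2.INTER_NEAREST)
cv2.imwrite("pics/z1.png",np.hstack([crop(a,200,215,65,85,6),crop(a,170,70,65,85,6)]))
cv2.imwrite("pics/z2.png",np.hstack([crop(b,185,5,65,70,6),crop(b,215,190,65,70,6)]))
cv2.imwrite("pics/z3.png",crop(a,295,0,110,150,4)); cv2.imwrite("pics/z4.png",crop(a,295,145,110,125,4))
cv2.imwrite("pics/z5.png",crop(b,285,110,110,150,4))
E
```

```text
(no output)
```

View pics/z1.png

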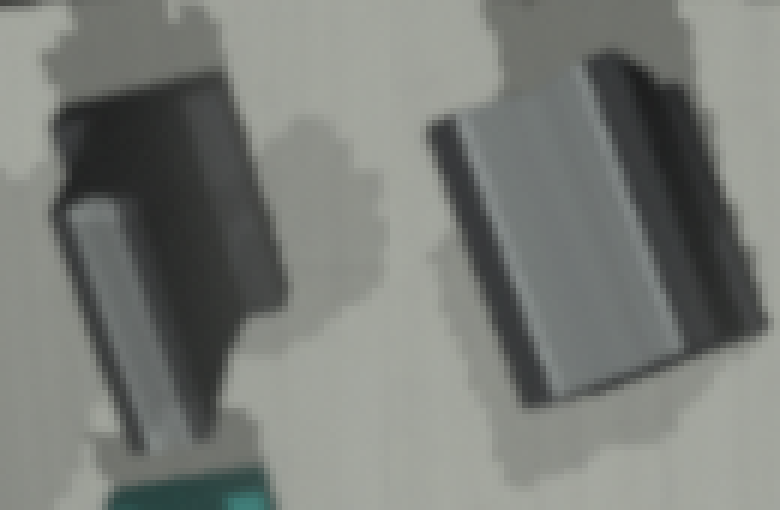

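View pics/z2.png

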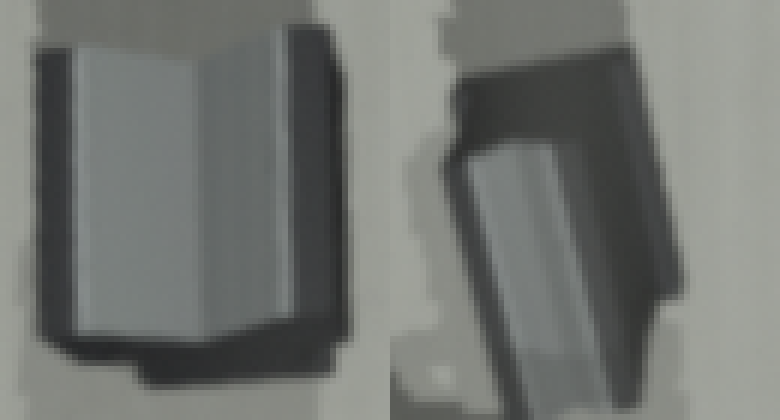

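View pics/z3.png

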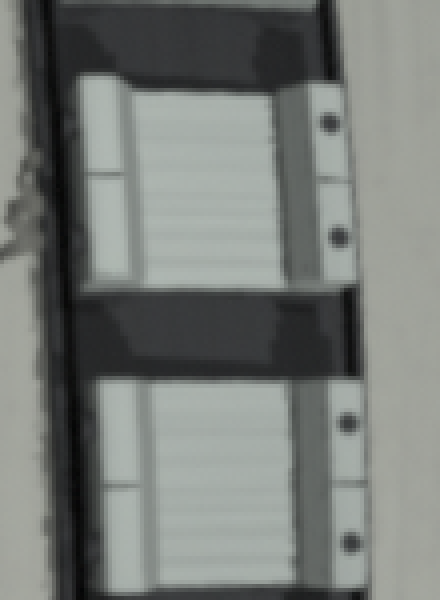

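View pics/z4.png

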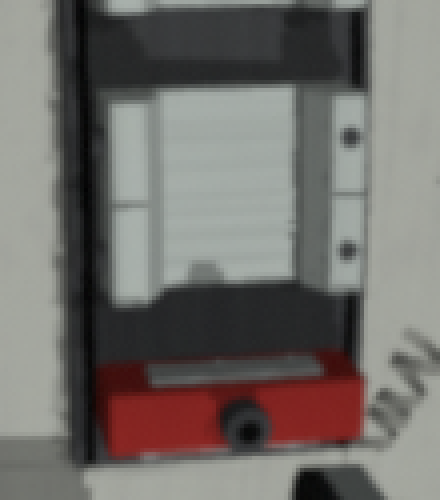

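View pics/z5.png

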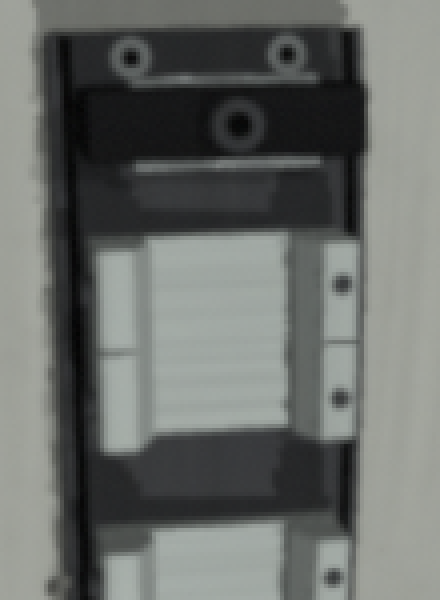

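```bash
cat > meas.py <<'E'
from h import *
import pickle
D=pickle.load(open("cal.pkl","rb"))
def P(view,off,s,pts,z):
    return np.array([plane(D[view],((x+.5)/s-.5+off[0],(y+.5)/s-.5+off[1]),z,True)[:2] for x,y in pts])
def quad(n,Q):
    TL,TR,BL,BR=Q; c=Q.mean(0); ax=(TL+TR-BL-BR)/2; w=(TR+BR-TL-BL)/2
    # image up = +y
    print(n,"c",c*1e3,"len %.1f wid %.1f"%(np.linalg.norm(ax)*1e3,np.linalg.norm(w)*1e3),"yaw(len) %.2f yaw(w) %.2f"%(np.degrees(np.arctan2(-ax[0],ax[1])),np.degrees(np.arctan2(w[1],w[0]))))
    return c,np.arctan2(-ax[0],ax[1])
if __name__=="__main__":
    quad("a",P(0,(200,215),6,[(68,206),(122,203),(145,451),(192,440)],.062))
    quad("c",P(0,(170,70),6,[(455-390,118),(585-390,65),(552-390,400),(685-390,350)],.062))
    quad("d",P(1,(185,5),6,[(72,48),(288,28),(75,335),(290,318)],.062))
    print(P(0,(295,0),4,[(84,174),(127,174),(316,180),(351,180)],.034))
    quad("s2",P(0,(295,0),4,[(78,76),(344,83),(92,281),(357,284)],.034))
    quad("s3",P(0,(295,0),4,[(101,380),(362,381),(106,592),(368,588)],.034))
    quad("s4",P(0,(295,145),4,[(109,101),(364,95),(113,304),(365,291)],.034))
    quad("s1(w2)",P(1,(285,110),4,[(97,250),(357,240),(102,453),(357,438)],.034))
    # scribes
    for n,v,o,p in [("s2",0,(295,0),[(86,174),(352,180)]),("s3",0,(295,0),[(103,486),(366,482)]),("s4",0,(295,145),[(111,205),(366,193)]),("s1",1,(285,110),[(99,353),(357,342)])]:
        q=P(v,o,4,p,.034); print("scribe",n,q.mean(0)*1e3,np.linalg.norm(q[1]-q[0])*1e3,np.degrees(np.arctan2(*(q[1]-q[0])[::-1])))
E
python3 meas.py
```

```text
a c [ 464.4585 -222.1522] len 48.3 wid 9.3 yaw(len) 12.20 yaw(w) 10.01
c c [449.1699 -57.5998] len 48.7 wid 22.7 yaw(len) 18.35 yaw(w) 18.58
d c [464.3146 263.4599] len 49.4 wid 34.5 yaw(len) 1.22 yaw(w) 1.37
[[0.562  0.0112]
 [0.5731 0.0117]
 [0.6237 0.0142]
 [0.6335 0.0153]]
s2 c [597.9567  12.6309] len 56.3 wid 71.3 yaw(len) 2.80 yaw(w) 3.44
s3 c [602.6304 -69.0806] len 55.2 wid 70.8 yaw(len) 2.85 yaw(w) 2.86
s4 c [ 606.8312 -147.7737] len 55.5 wid 71.3 yaw(len) 4.19 yaw(w) 2.62
s1(w2) c [593.3517  99.214 ] len 55.6 wid 71.3 yaw(len) 3.61 yaw(w) 3.10
scribe s2 [598.1459  13.2486] 71.33330512051393 3.278637796939286
scribe s3 [602.5036 -68.7338] 71.07914142071078 3.4052244200122397
scribe s4 [ 606.8517 -147.6097] 71.63467184014954 3.136298625197131
scribe s1 [593.1389  99.106 ] 71.33453512904651 2.734010948903251
```

```bash
python3 - <<'E'
import cv2,numpy as np
a=cv2.imread("pics/w1.png");b=cv2.imread("pics/w2.png")
def crop(im,x,y,w,h,s): return cv2.resize(im[y:y+h,x:x+w],(w*s,h*s),interpolation=cv2.INTER_NEAREST)
cv2.imwrite("pics/z6.png",np.hstack([crop(b,215,190,65,85,6),crop(b,185,280,65,85,6)]))
E
```

```text
(no output)
```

View pics/z6.png

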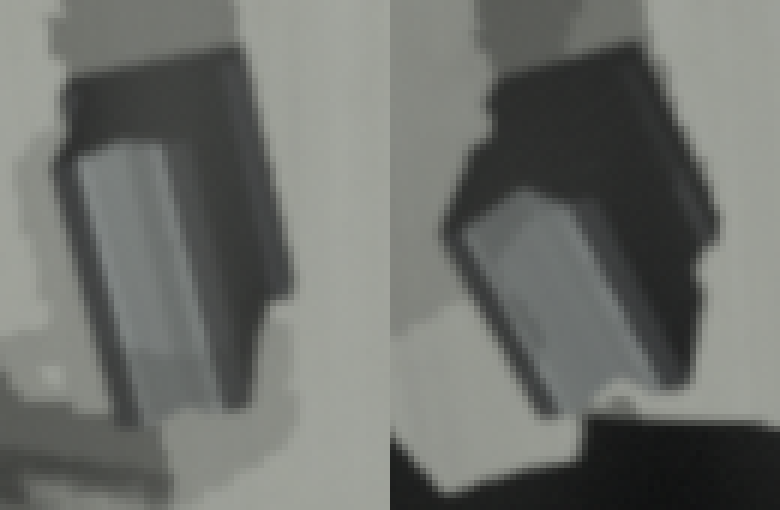

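```bash
python3 - <<'E'
from rig import bot
from h import *
import pickle
o=np.pi*np.array([1,1,0])/2**.5
D={}
T=[("d",.464,.263,.062),("s1",.593,.099,.034),("b",.483,.07,.062),("s2",.598,.013,.034),("c",.449,-.058,.062),("s3",.6025,-.069,.034),("s4",.607,-.148,.034),("a",.464,-.222,.062)]
for n,x,y,z in T:
    bot.move_pose((x,y,z+.262),o); bot.sleep(.2)
    D[n]=bot.calibration("wrist"); D[n+"p"]=bot.current_eef_pos(); im=bot.read_camera("wrist")
    cv2.imwrite(f"pics/L_{n}.png",im)
print(bot.current_clock(), max(abs(bot.current_qd())),{k:v for k,v in D.items() if k[-1]=='p'})
pickle.dump(D,open("cal2.pkl","wb"))
def crop(n,x=200,y=140,w=150,h=150,s=4):
    im=cv2.imread(f"pics/L_{n}.png"); return cv2.resize(im[y:y+h,x:x+w],(w*s,h*s),interpolation=cv2.INTER_NEAREST)
for n,*_ in T: cv2.imwrite(f"pics/Z_{n}.png",crop(n))
E
```

```text
10.9833 0.002760347539571755 {'dp': array([0.4647, 0.2621, 0.3244]), 's1p': array([0.5926, 0.1001, 0.2963]), 'bp': array([0.4836, 0.0704, 0.3238]), 's2p': array([0.5976, 0.0137, 0.2964]), 'cp': array([ 0.4496, -0.0575,  0.3239]), 's3p': array([ 0.602 , -0.069 ,  0.2965]), 's4p': array([ 0.607 , -0.1469,  0.2963]), 'ap': array([ 0.4647, -0.2214,  0.3238])}
```

View pics/L_s1.png

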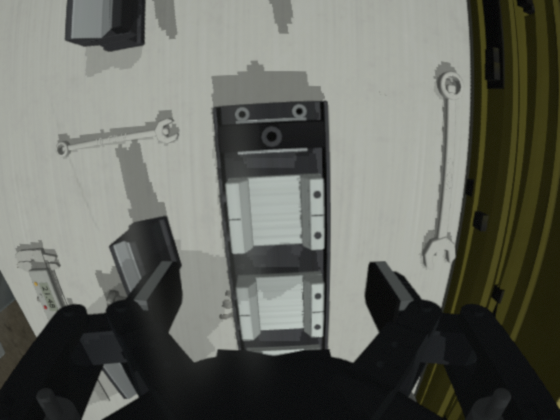

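View pics/Z_a.png

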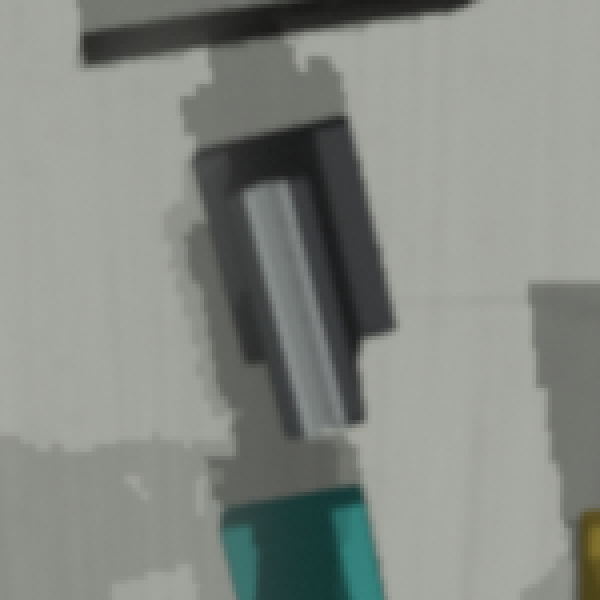

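View pics/Z_b.png

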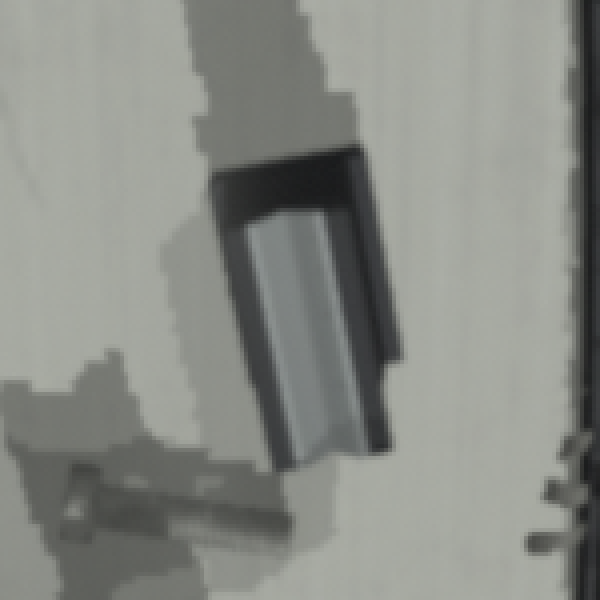

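View pics/Z_c.png

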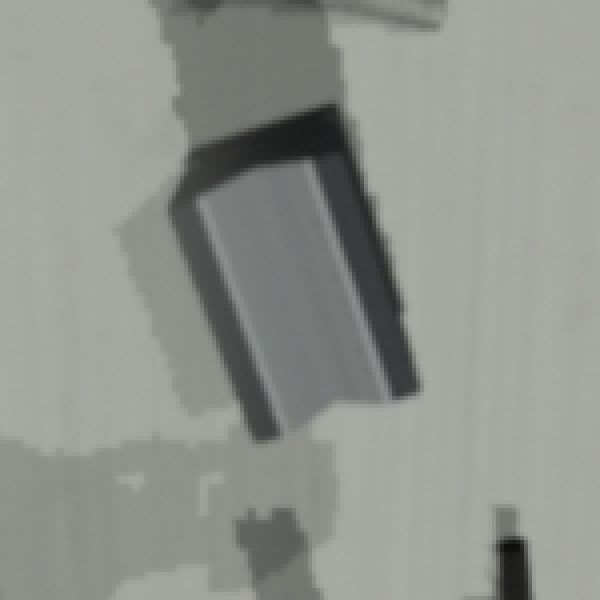

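View pics/Z_d.png

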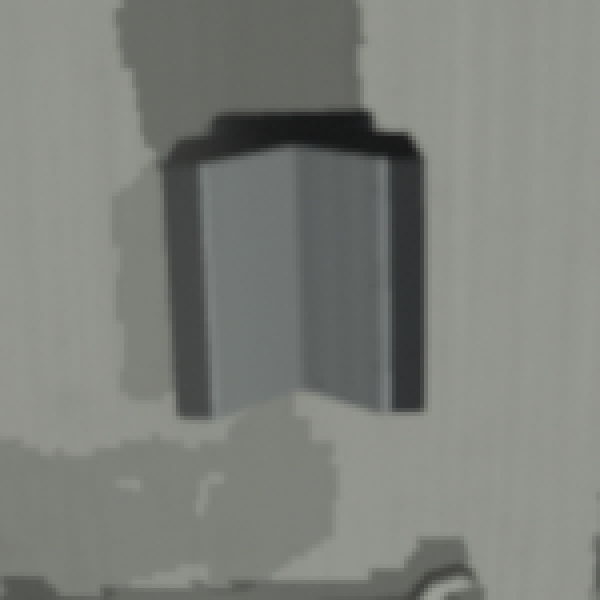

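View pics/Z_s1.png

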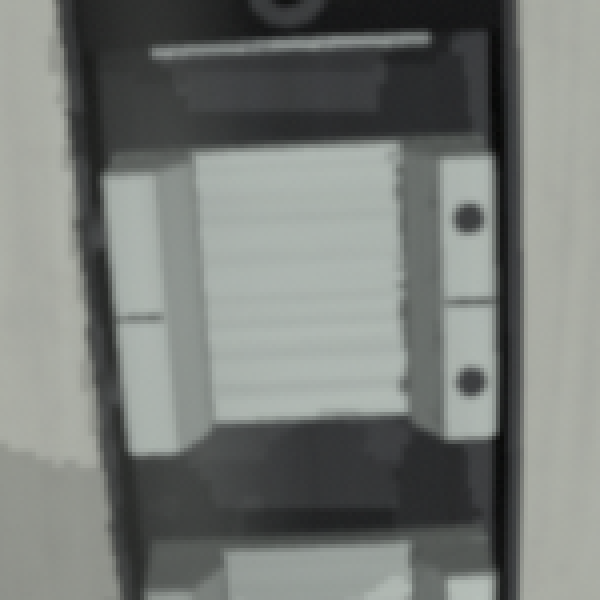

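View pics/Z_s4.png

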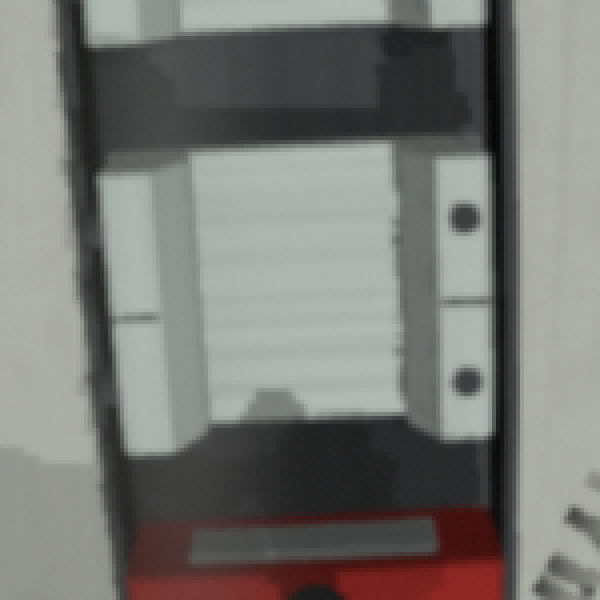

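View pics/Z_s2.png

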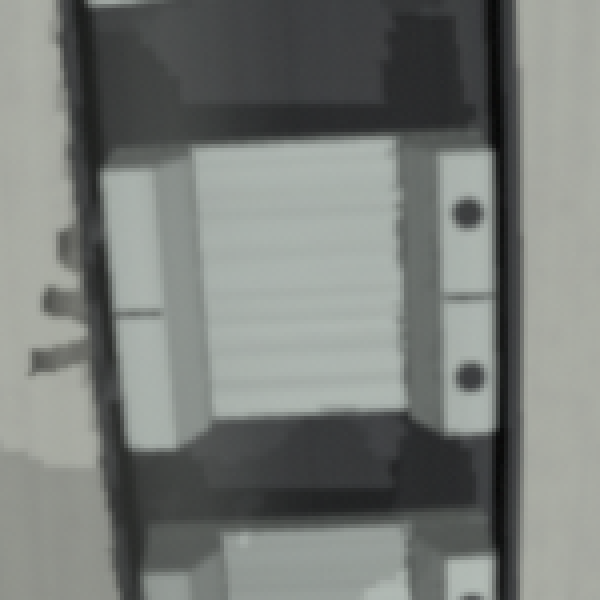

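View pics/Z_s3.png

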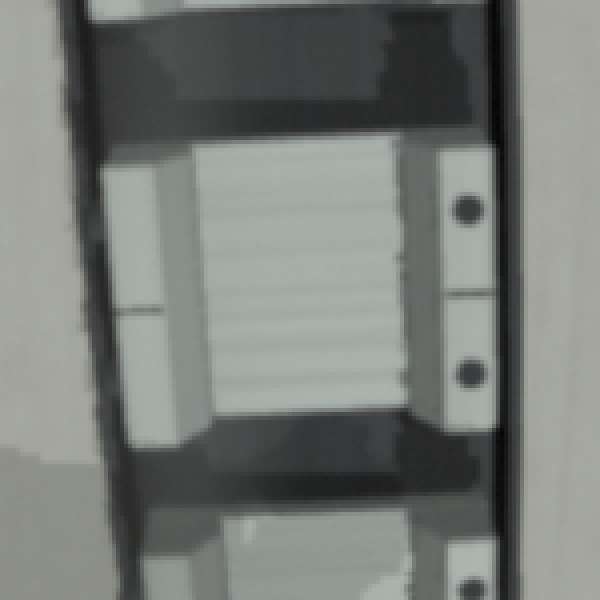

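```bash
cat > meas2.py <<'E'
from h import *
import meas,pickle
meas.D=pickle.load(open("cal2.pkl","rb"))
from meas import P,quad
pts=dict(a=[(243,190),(295,181),(303,437),(348,427)],b=[(246,228),(325,212),(298,465),(366,454)],c=[(197,203),(313,160),(281,435),(392,400)],d=[(203,162),(388,156),(213,415),(388,410)],
s1=[(103,174),(496,155),(130,455),(498,438)],s2=[(101,169),(495,151),(128,451),(497,433)],s3=[(102,166),(496,148),(130,447),(497,430)],s4=[(99,174),(491,155),(127,454),(496,438)])
scr=dict(s1=[(116,318),(497,300)],s2=[(114,314),(496,297)],s3=[(115,311),(497,293)],s4=[(112,318),(494,300)])
R={}
for n,p in pts.items():
    z=.034 if n[0]=='s' else .062
    R[n]=quad(n,P(n,(200,140),4,p,z))
    if n in scr:
        q=P(n,(200,140),4,scr[n],z); print("   scribe",q.mean(0)*1e3,np.linalg.norm(q[1]-q[0])*1e3,np.degrees(np.arctan2(*(q[1]-q[0])[::-1])))
        R[n]=(q.mean(0),0)
pickle.dump(R,open("R.pkl","wb"))
S=np.array([R[f"s{i}"][0] for i in (1,2,3,4)]); print(np.diff(S,axis=0)*1e3)
E
python3 meas2.py
python3 - <<'E'
from rig import bot
from h import *
# scene/side check of stops & dies vs z=62: scribe-like check with shoe centre not needed
print(bot.current_ft_force(),bot.current_gripper_width())
E
```

```text
a c [ 464.4214 -222.4909] len 49.0 wid 9.2 yaw(len) 12.51 yaw(w) 11.75
b c [485.329   63.1762] len 48.0 wid 14.0 yaw(len) 10.68 yaw(w) 10.91
c c [449.03   -56.8223] len 48.1 wid 22.3 yaw(len) 18.42 yaw(w) 19.73
d c [464.5443 265.0643] len 48.9 wid 33.4 yaw(len) 1.04 yaw(w) 1.73
s1 c [594.0309  99.1398] len 55.3 wid 71.3 yaw(len) 3.10 yaw(w) 2.94
   scribe [593.929   99.3578] 71.18581656398167 2.9459617889774985
s2 c [598.6881  13.4976] len 55.2 wid 71.4 yaw(len) 3.04 yaw(w) 2.91
   scribe [598.5939  13.5102] 71.32062253046988 2.7463700035257848
s3 c [603.2542 -68.6805] len 55.0 wid 71.2 yaw(len) 3.01 yaw(w) 2.77
   scribe [603.1529 -68.6305] 71.31449125924523 2.8428639554956363
s4 c [ 607.7302 -147.797 ] len 55.2 wid 71.3 yaw(len) 3.45 yaw(w) 2.85
   scribe [ 607.6226 -147.6311] 71.3594193229649 2.932411432032215
[[  4.6648 -85.8475]
 [  4.559  -82.1407]
 [  4.4698 -79.0006]]
[0.2141 0.1695 0.5577] 0.08532786083744222
```

```bash
cat > pp.py <<'E'
from h import *
import pickle,json
from rig import bot
from scipy.spatial.transform import Rotation as Ro
R=pickle.load(open("R.pkl","rb"))
R0=Ro.from_rotvec(np.pi*np.array([1,1,0])/2**.5)
YAW=dict(a=12.3,b=10.8,c=18.8,d=1.2)
def ori(deg): return (Ro.from_euler('z',deg,degrees=True)*R0).as_rotvec()
def yaw_now():
    return np.degrees((Ro.from_rotvec(bot.current_eef_rot())*R0.inv()).as_euler('zyx')[0])
def pick(n,h=.047):
    c=R[n][0]; o=ori(YAW[n]); z=.155+h
    bot.move_pose((c[0],c[1],z+.075),o); bot.sleep(.1)
    e=np.array(bot.current_eef_pos())[:2]-c; print("hover err mm",e*1e3)
    bot.line_to((c[0]-e[0],c[1]-e[1],z),feed=.12,orientation=o)
    bot.sleep(.1); print("low",bot.current_eef_pos())
    bot.clamp(50); bot.sleep(.2)
    p=np.array(bot.current_eef_pos()); print("grip w %.1f"%(bot.current_gripper_width()*1e3),p,"yaw",yaw_now(),bot.current_ft_force())
    bot.line_to((p[0],p[1],z+.12),feed=.2,orientation=o); bot.sleep(.1)
    y=np.radians(YAW[n]); ax=np.array([-np.sin(y),np.cos(y)])
    off=float((c-p[:2])@ax); f=bot.current_ft_force()
    print("off along die mm %.2f"%(off*1e3),"ft",f,"w %.1f"%(bot.current_gripper_width()*1e3),"t",bot.current_clock())
    json.dump(dict(off=off,gz=p[2],fz=f[2]),open("held.json","w"))
def place(s,bias=(0,0),yaw=3.05):
    H=json.load(open("held.json")); c=R[s][0]+np.array(bias); o=ori(yaw)
    y=np.radians(yaw); ax=np.array([-np.sin(y),np.cos(y)])
    t=c-ax*H['off']; zs=H['gz']+.018
    bot.move_pose((t[0],t[1],zs+.075),o); bot.sleep(.15)
    e=np.array(bot.current_eef_pos())[:2]-t; print("hover err",e*1e3,"yaw",yaw_now())
    bot.line_to((t[0]-e[0],t[1]-e[1],zs+.018),feed=.12,orientation=o); bot.sleep(.15)
    p=np.array(bot.current_eef_pos()); e2=p[:2]-t; print("low err",e2*1e3,p[2]-zs,bot.current_ft_force())
    q=t-e-e2
    hit=bot.line_to((q[0],q[1],zs-.004),feed=.02,orientation=o,until_force=6)
    p=np.array(bot.current_eef_pos()); print("hit",hit,"dz mm",(p[2]-zs)*1e3,"xy err",(p[:2]-t)*1e3,"ft",bot.current_ft_force(),"t",bot.current_clock())
def release():
    p=np.array(bot.current_eef_pos()); bot.let_go(); bot.sleep(.15)
    bot.line_to((p[0],p[1],p[2]+.08),feed=.2); print("t",bot.current_clock(),bot.current_ft_force())
def snap(n):
    c=bot.calibration("wrist"); im=bot.read_camera("wrist"); cv2.imwrite(f"pics/{n}.png",im); pickle.dump((c,bot.current_eef_pos(),bot.current_eef_rot()),open(n+".pkl","wb")); return c,im
E
python3 - <<'E'
from pp import *
pick("a"); snap("heldA")
E
```

```text
hover err mm [0.6163 0.0943]
low [ 0.4641 -0.2227  0.2029]
grip w 15.4 [ 0.4639 -0.2226  0.202 ] yaw 12.302244071247863 [ 0.447   0.0883 -0.5279]
off along die mm -0.06 ft [-0.1577  0.9527 -2.2764] w 15.5 t 13.95
```

View pics/heldA.png

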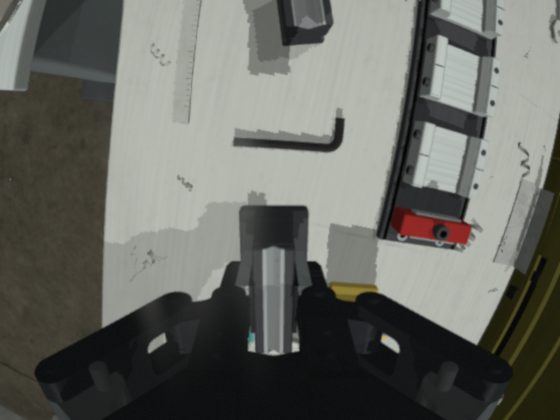

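```bash
python3 - <<'E'
import cv2
im=cv2.imread("pics/heldA.png")[195:365,220:330]
cv2.imwrite("pics/hz.png",cv2.resize(im,None,fx=3.5,fy=3.5,interpolation=cv2.INTER_NEAREST))
E
```

```text
(no output)
```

View pics/hz.png

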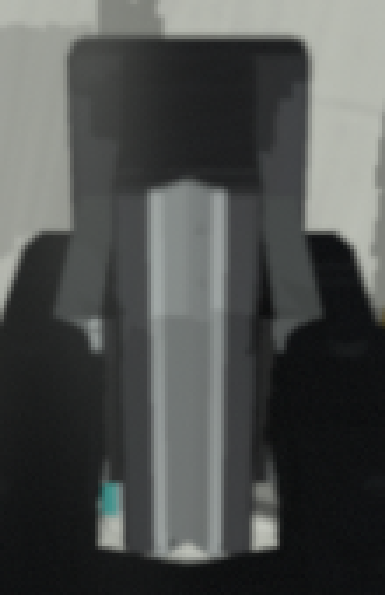

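```bash
python3 - <<'E'
from h import *
import pickle
c,p,r=pickle.load(open("heldA.pkl","rb"))
from scipy.spatial.transform import Rotation as Ro
T=Ro.from_rotvec(r).as_matrix()
def f(x,y,z): 
    q=plane(c,((x+.5)/3.5-.5+220,(y+.5)/3.5-.5+195),z,True); return T.T@(q-p)*1e3
print(p)
zt=p[2]-.202+.062
for q in [(147,188),(228,188),(151,550),(224,550)]: print(f(*q,zt))
zf=p[2]-.202+.012
for q in [(70,55),(310,55)]: print("foot near top",f(*q,p[2]-.202))
E
```

```text
[ 0.4635 -0.2224  0.3207]
[ 24.9171  -5.2524 140.0486]
[ 24.9275   3.0628 140.035 ]
[-23.3361  -5.5113 139.9722]
[-23.316    3.3542 139.9578]
foot near top [ 21.5518 -19.4547 202.0666]
foot near top [ 21.5877  17.9683 202.0055]
```

```bash
python3 - <<'E'
from pp import *
place("s4",bias=(.0006,0)); snap("placeA")
E
```

```text
hover err [-0.5969 -0.8733] yaw 2.9902450181518523
low err [0.9323 0.8218] 0.018939815043458208 [ 0.0426  0.3045 -2.8403]
hit True dz mm -0.0309291499722697 xy err [-0.1355  0.2582] ft [-0.3911 -0.1702  7.74  ] t 16.4667
```

```bash
python3 - <<'E'
from pp import *
release()
c=R["s4"][0]
bot.line_to((c[0],c[1],.296),orientation=ori(0)); bot.sleep(.2); _,im=snap("afterA")
cv2.imwrite("pics/afterAz.png",cv2.resize(im[140:290,200:350],(600,600),interpolation=cv2.INTER_NEAREST))
E
```

```text
t 17.9 [-0.2253  0.2622  0.3189]
```

View pics/afterAz.png

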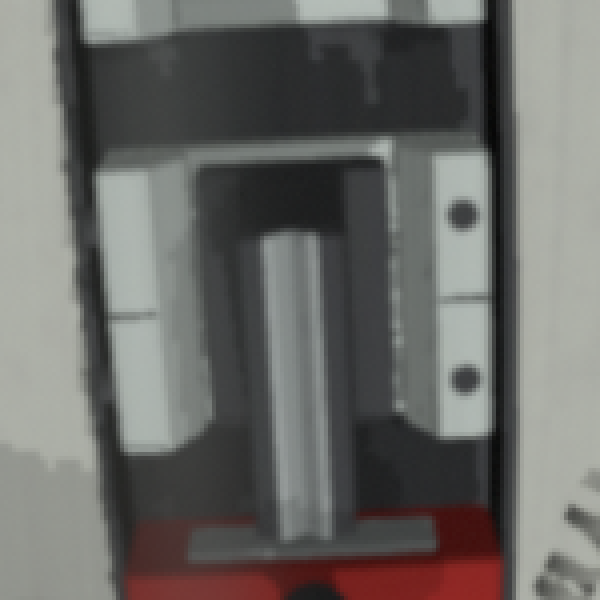

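```bash
python3 - <<'E'
from h import *
import pickle,meas
meas.D={0:pickle.load(open("afterA.pkl","rb"))[0]}
from meas import P,quad
quad("V",P(0,(200,140),4,[(262,236),(323,234),(281,540),(333,536)],.08))
q=P(0,(200,140),4,[(110,317),(492,297)],.034); print(q.mean(0)*1e3)
quad("foot(.030)",P(0,(200,140),4,[(197,168),(388,160),(215,415),(397,413)],.030))
q=P(0,(200,140),4,[(188,165),(387,150)],.018); print("floor far end",q.mean(0)*1e3,q)
E
```

```text
V c [ 607.3897 -147.3924] len 49.1 wid 8.6 yaw(len) 2.73 yaw(w) 3.46
[ 607.6515 -147.7681]
foot(.030) c [ 607.428  -146.1058] len 49.0 wid 35.1 yaw(len) 3.13 yaw(w) 1.64
floor far end [ 605.0833 -122.582 ] [[ 0.586  -0.1241]
 [ 0.6242 -0.1211]]
```

```bash
python3 - <<'E'
from pp import *
pick("b"); assert bot.current_gripper_width()>.02
place("s3",bias=(.0008,0))
E
```

```text
hover err mm [ 1.0281 -1.257 ]
low [0.4847 0.0645 0.2027]
grip w 23.5 [0.4845 0.0645 0.2021] yaw 10.802578197964399 [ 1.996  -0.5302  3.1171]
off along die mm -1.45 ft [-0.1635  0.4857 -3.8173] w 23.3 t 21.975
hover err [-0.2391  0.9425] yaw 3.134072632055783
low err [ 0.5861 -0.8562] 0.018943445649198754 [-0.2449 -0.229  -4.0489]
hit True dz mm -0.03727704706091295 xy err [-0.2329 -0.1644] ft [-1.9437  0.463   8.8048] t 24.4917
```

```bash
sed -i 's/bot.line_to((c\[0\]-e\[0\],c\[1\]-e\[1\],z),feed=.12/bot.line_to((c[0],c[1],z),feed=.12/; s/bot.line_to((t\[0\]-e\[0\],t\[1\]-e\[1\],zs+.018)/bot.line_to((t[0],t[1],zs+.018)/; s/q=t-e-e2/q=t-e2/' pp.py; python3 - <<'E'
from pp import *
release()
pick("c",.046); assert .03<bot.current_gripper_width()<.037
place("s2",bias=(.0008,0))
E
```

```text
t 25.8167 [-0.73   -0.5938 -1.0976]
hover err mm [ 0.6607 -0.0058]
low [ 0.4494 -0.0568  0.2017]
grip w 33.5 [ 0.4492 -0.0568  0.2013] yaw 18.79740398698606 [-1.1787 -0.2967  7.4694]
off along die mm 0.07 ft [ 0.0554 -0.0412 -5.841 ] w 33.5 t 29.0417
hover err [-0.4867 -0.6263] yaw 3.0274808319091138
low err [0.3207 0.0493] 0.018906929777104703 [ 0.8053 -0.9296 -4.9695]
hit True dz mm -0.07560268754813748 xy err [-0.155   0.0003] ft [0.5421 0.7633 5.2559] t 31.5167
```

```bash
python3 - <<'E'
from pp import *
release()
pick("d",.045); assert .044<bot.current_gripper_width()<.051
place("s1",bias=(.0008,0))
E
```

```text
t 32.775 [-0.1643  0.1469 -0.7008]
hover err mm [ 1.0054 -1.2363]
low [0.4648 0.2653 0.2008]
grip w 47.6 [0.4647 0.2651 0.2005] yaw 1.1858806974364684 [-0.3925 -0.9828  8.5526]
off along die mm -0.06 ft [-0.9793  0.7935 -5.3059] w 47.2 t 36.3417
hover err [-0.3662  1.0236] yaw 3.143557076693709
low err [0.327  0.1476] 0.01889820024287822 [ 0.7738 -0.7868 -6.4679]
hit True dz mm -0.004090467299294742 xy err [-0.2686 -0.0971] ft [-1.4506 -0.3854  9.7265] t 38.9667
```

Release and verify all from the standard hovers.

```bash
python3 - <<'E'
from pp import *
release()
for s in ("s1","s2","s3"):
    c=R[s][0]; bot.line_to((c[0],c[1],.32),orientation=ori(0)); bot.sleep(.2); _,im=snap("fin_"+s)
    cv2.imwrite(f"pics/fz_{s}.png",cv2.resize(im[140:290,200:350],(600,600),interpolation=cv2.INTER_NEAREST))
bot.move_pose((.45,-.35,.42),ori(0))
for n in ("scene","side"): cv2.imwrite(f"pics/end_{n}.png",bot.read_camera(n))
a=cv2.imread("pics/end_scene.png")
cv2.imwrite("pics/end_scz.png",cv2.resize(a[110:310,170:370],(600,600),interpolation=cv2.INTER_CUBIC))
print(bot.current_clock())
E
```

```text
t 40.1417 [-0.1213  0.0432  0.3849]
43.975
```

View pics/fz_s1.png

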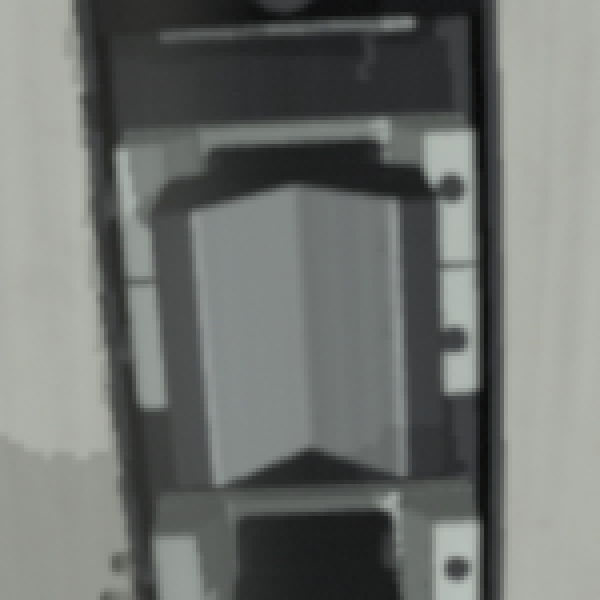

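View pics/fz_s2.png

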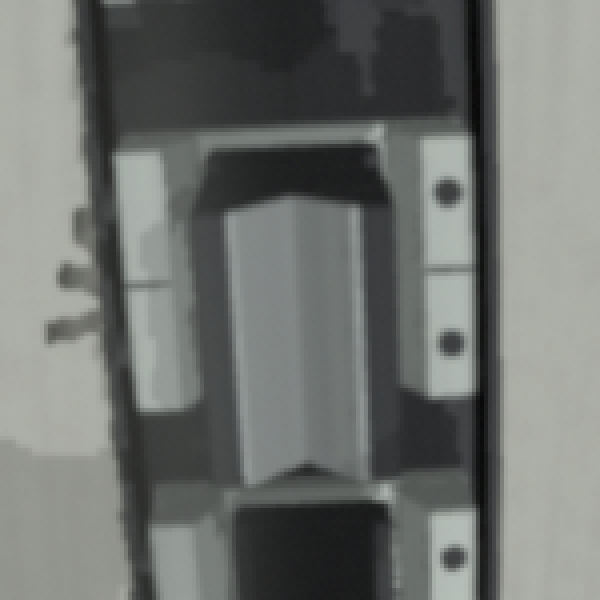

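View pics/fz_s3.png

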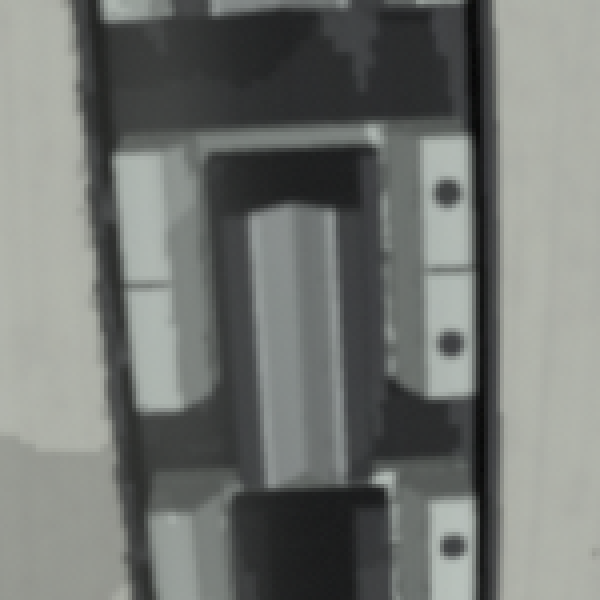

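View pics/end_scz.png

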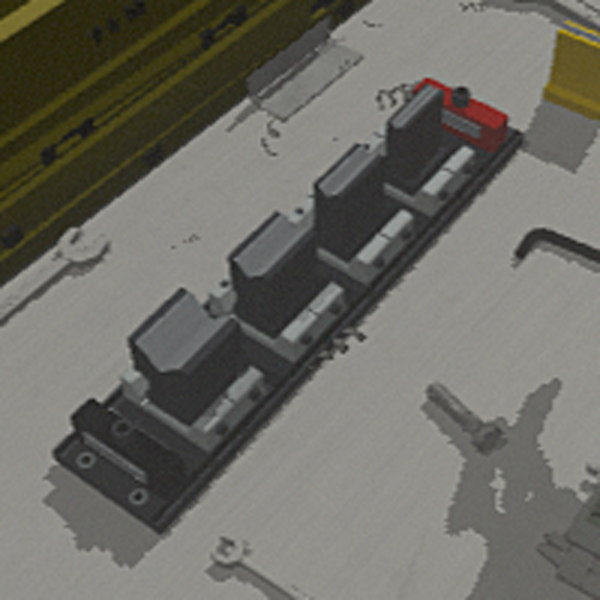

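```bash
python3 - <<'E'
from h import *
import pickle,meas
meas.D={s:pickle.load(open(f"fin_{s}.pkl","rb"))[0] for s in("s1","s2","s3")}
from meas import P,quad
V=dict(s1=[(191,212),(397,200),(214,487),(408,475)],s2=[(225,213),(357,206),(245,485),(370,478)],s3=[(249,211),(334,209),(266,488),(347,484)])
S=dict(s1=[(124,282),(477,265)],s2=[(126,286),(473,270)],s3=[(124,286),(472,269)])
for s in V:
    c,_=quad(s,P(s,(200,140),4,V[s],.08)); q=P(s,(200,140),4,S[s],.034); print(s,"V - scribe mid mm",(c-q.mean(0))*1e3)
E
```

```text
s1 c [593.8335  98.5474] len 49.2 wid 33.9 yaw(len) 3.51 yaw(w) 3.70
s1 V - scribe mid mm [ 0.2957 -0.4361]
s2 c [598.3925  13.4326] len 48.8 wid 21.8 yaw(len) 3.47 yaw(w) 3.41
s2 V - scribe mid mm [-0.108   0.1134]
s3 c [602.9976 -69.1702] len 49.6 wid 14.1 yaw(len) 3.12 yaw(w) 2.35
s3 V - scribe mid mm [ 0.1655 -0.4637]
```

All within half a millimetre; handing in.

```bash
python3 -c "
from rig import bot
bot.hand_in(); print(bot.current_clock())"
```

```text
the job is handed in; nothing more can be done
the job is handed in; nothing more can be done
```

All four V-dies are seated in the shoes and the job is handed in. The narrowest (die_a) is next to the red stop, then die_b, die_c and die_d towards the black one. The clock read about 44 s at the last look before hand-in.

- **Set-down:** each die was lowered at 20 mm/s until it touched. Contact came within 0.1 mm of the channel-floor height, with 5 to 10 N at the wrist.
- **Centring:** wrist-camera checks after release showed every V within about 0.5 mm of its shoe's scribed centre. The Vs lie within about 0.5° of the rail, taken along their length. The final scene picture showed all four upright and in the right order.
- **Checks that disagreed:**
  - The foot outline of die_a read about 1.6 mm off along the rail, while its V read 0.4 mm off. I trusted the sharper V edges.
  - Measured lengths came out 1 to 4 % short.
  - The held die showed a camera offset of about 1 mm across the rail, so I shifted the targets by 0.6 to 0.8 mm.

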